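# Load the spring-fed supply rack, tall containers first

### The arm

A 6-joint arm with a two-finger parallel gripper is mounted at the origin on a cart in front of the work surface, level with it; the furniture and walls round the work are solid. World frame = base frame: x ahead of the robot, y to its left, z up, the work surface at z = 0. Lengths are in mm, angles in degrees, forces in N, time in s.
With the tool pointing down it reaches from about 300 to 850 mm from the base axis. Payload 4.2 kg.
Tool frame: the origin (TCP) lies between the finger pads; the fingertips stand 22 mm ahead of it and the grasp point (between the pads) lies 3 mm ahead of it; z points along the fingers, y is the direction in which the jaws open and shut (so a half turn about z gives the same grasp; the last joint's range is limited). The gripper opens to 91 mm and grips with 3 to 60 N. Pads are 32 mm wide; open, the fingers measure 118 mm over their backs; the gripper's body (76 mm by 178 mm) begins 60 mm behind the grasp point.
Start: joints at [-66.979, 18.312, 89.639, -0, 72.044, -1.146], TCP at [235.412, -524.619, 203.476] pointing down, gripper open.
Joint ranges: [-177.97, 177.97], [-48.28, 115.42], [12.27, 149.76], [-77.06, 257.06], [2.81, 150.46], [-146.56, 146.56]. Speed limits (degrees/s): [147.25, 147.25, 180, 180, 180, 180].

### API

Orientations are given as [roll, pitch, yaw] about the fixed x, y, z axes, in that order (R = Rz(yaw) Ry(pitch) Rx(roll)).
In Python, from workcell import * gives the robot as it stands.
- The arm moves only by the shell command python3 -m jog 'ROWS' [OPENING] [FORCE]. ROWS is text: rows parted by semicolons, each of 6 numbers parted by spaces: the shift along the tool's x, y, z in units of 0.5 m (1.0 is 0.5 m), then the turn, a rotation vector about the tool's x, y, z in units of pi/2 rad (1.0 is pi/2 rad). A call has 1 to 20 rows; each row is the pose to reach, as a shift and turn from the pose measured when the call began, along the tool's axes at that moment; what a row does not reach only later rows make up. A row lasts 1/12 s, in which the tool goes at most 41.7 mm and 7.16 degrees, less where a joint would pass 70% of its speed; a pose out of reach is approached as far as the arm can. A call with a number of a shift or a turn outside -1 to 1 is refused whole. A call with a gripper value outside its range is refused whole. OPENING is the opening, from -1 (shut) to 1 (fully open), set as the call begins (- or left out, the last holds). The fingers move at their own pace and stop on an object; FORCE is the grip in N (left out, the last holds). Time passes only in rows, so rows that repeat a pose let the fingers close. It gives the time, the measured TCP pose, the force and the opening at its end, in the units of the state.
- state(): the state, without advancing time (a new reading comes with each control period).
- grab_frame(name): name is "scene" or "side" or "wrist"; returns the picture (420x560x3 uint8, red, green, blue); there is no depth.
- calibration(name): a dict with "mtx" (3x3 intrinsics, pixels), "distortion" ([k1, k2, p1, p2, k3] as OpenCV has them; the pictures are not rectified), "rvec" (rotation vector, rad) and "tvec" (3), from world to camera coordinates, as OpenCV has them. Camera axes: x right, y down, z forward; pixel columns grow to the right and rows downward; lengths in mm; the calibration is good to about 2 mm. A picture is of the moment at which its call begins: read the wrist's pose just before it. calibration takes no time and is no camera call; for the wrist camera it gives the pose at the moment of the call.
- job_done(): hands the job in, once; it reports no verdict.
Trained networks look in the newest picture that a camera, given by its name, has taken for a name from the list of things; names that differ only in an ending like _2 or _b are one class to them, and where a whole thing is asked for, a point or a joint stands for the part that bears it (a point fixed in the world has none). Each returns a list of dicts, best first, with "confidence" (0 to 1); they miss things now and then, are a little off and sometimes report something else, mostly with a low value. They report only what shows in the picture. A call takes as long as a camera call. They do not tell look-alikes from the thing itself.
- spot_in(query, camera): "rect" ([left, top, right, bottom] in pixels, round what is visible of it).
- tip_of(query, camera): "location" ([column, row] in pixels: a listed point, or the origin of a listed thing).
The state is a dict: "time_s": time; "qpos": joint angles; "qvel": joint speeds; "effort": joint torques, N m; "ee_pos": TCP position; "ee_rot": TCP orientation; "force": force on the tool from outside, world axes, zero at the start; "torque": the same for the moment, N m; "gripper_width": finger opening in mm.
Only numpy, scipy, OpenCV 4.12 (cv2) and the standard library are available. Lean on these libraries where they do the work, as an engineer would, in place of code of your own. Each camera call takes 0.05 s, during which the arm holds its last target. There are 200 camera calls.

### The job

Load the three round white containers into the lane of the small steel supply rack so that they stand upright in one row, the tallest at the back, then the middle one, the shortest in front behind the low lip. Load them in that order, one at a time: each one goes in over the front lip, pushing the sprung plate and what already stands in the lane backwards until there is room to set it down behind the lip. Do not knock any container over, and leave the other things on the counter where they are.

Things in the scene. Friction and masses are not known exactly. Their poses are not given: they have to be found in the camera images.
- rack: Dark steel supply rack, fixed, 206 mm long, 213 high, base 92 wide. x: from the front lip (facing the robot and to its right) down its one straight lane to the back; z up. Origin: on the counter, on the lane's centre line, below the lip's inner face. Lane floor 4 mm above the origin; side rails 62 mm apart inside, 74 outside, tops at 16 mm. Side panels (outer faces y = +-46 mm) only from x = 113 mm back.
- rack_lip (a point): Middle of the top edge of the rack's front lip, 17 mm above the counter. The lip is 5 mm thick (x -5 to 0 of the rack) and 74 mm wide. Same axes as the rack.
- rack_shelf_edge (a point): Middle of the lower front edge of the fixed shelf that roofs the lane (110 mm wide, x = 38 to 200 mm of the rack, underside 200 mm above the counter). It bars a vertical gripper from the loading place just behind the lip: lean the gripper back toward the lane's front, 30 to 40 degrees from vertical.
- pusher (a joint): Travel (m), 0 to 0.135, of the rack's sprung grey plate: 0 = fully forward (at the start, front face at rack x = 28 mm), growing as it is pushed back. Plate 56 mm wide, 6 to 66 mm above the counter. Spring 2 N at 0, 3 N at full travel, plus damping 14 N per m/s: push at 0.1 m/s or less. A container released in the lane slides forward to the lip or to the container before it.
- bottle_tall: The tallest container: white plastic toner refill bottle with paper label, 160 mm high, straight cylinder 50 mm in diameter up to 125 mm, then shoulder and a grey ribbed cap 32 mm in diameter; about 0.2 kg. Origin: centre of its underside; z up. Stands upright at the start.
- bottle_mid: The middle container: white plastic glue refill bottle with paper label, 108 mm high, straight cylinder 50 mm in diameter up to 82 mm, then shoulder and a grey ribbed cap 32 mm in diameter; about 0.16 kg. Origin: centre of its underside; z up. Stands upright at the start.
- jar_short: The shortest container: white plastic jar with paper label and a full-width grey screw lid, 66 mm high, 50 mm in diameter (lid, from 52 mm up, 49 mm); about 0.13 kg. Origin: centre of its underside; z up. Stands upright at the start.
- mug: Bystander: white spotted ceramic mug, 82 x 114 x 91 mm; origin under its middle.
- sticky_pad: Bystander: pad of sticky notes, 76 x 76 x 14 mm, lying flat; origin under its middle.
- stapler_grey: Bystander: stapler with grey handle, 43 x 188 x 72 mm, long along its y; origin under its middle.
- staple_remover: Bystander: black staple remover, 29 x 55 x 28 mm; origin under its middle.
- eraser: Bystander: dark eraser, 22 x 58 x 12 mm, lying flat; origin under its middle.
- clip_tub: Bystander: small round tub with black lid, 55 mm in diameter, 37 mm high; origin under its middle.
Things that resemble listed ones, but are neither listed nor needed, are in the scene too. Leave any green look-alike of the jar_short alone.

How it is judged (in metres and radians):
On the way, in this order (a step that is already met when the one before it is completed fails the run):
1. the tallest container stands released and upright in the lane, behind the lip (x of bottle_tall in the frame of rack between 0.018 and 0.15 m and y of bottle_tall in the frame of rack between -0.012 and 0.012 m and z of bottle_tall in the frame of rack below 0.01 m and angle between bottle_tall's own z axis and vertical below 0.12 rad and contact force between the fingers and bottle_tall below 0.1 N), for 0.2 s.
2. the middle container stands released and upright in the lane, behind the lip (x of bottle_mid in the frame of rack between 0.018 and 0.15 m and y of bottle_mid in the frame of rack between -0.012 and 0.012 m and z of bottle_mid in the frame of rack below 0.01 m and angle between bottle_mid's own z axis and vertical below 0.12 rad and contact force between the fingers and bottle_mid below 0.1 N), for 0.2 s.
3. the shortest container stands released and upright in the lane, behind the lip (x of jar_short in the frame of rack between 0.018 and 0.15 m and y of jar_short in the frame of rack between -0.012 and 0.012 m and z of jar_short in the frame of rack below 0.01 m and angle between jar_short's own z axis and vertical below 0.12 rad and contact force between the fingers and jar_short below 0.1 N), for 0.2 s.
At the end, for the whole second after the job is handed in: All three containers stand released, at rest and upright (within 0.12 rad) on the lane floor behind the lip, within 12 mm of the lane's centre line, in one row: centre of the shortest 18 to 36 mm, of the middle one 60 to 95 mm and of the tallest 105 to 145 mm behind the lip's inner face (x of bottle_tall in the frame of rack between 0.105 and 0.145 m and y of bottle_tall in the frame of rack between -0.012 and 0.012 m and z of each of bottle_tall, bottle_mid, jar_short in the frame of rack below 0.01 m and angle between each of bottle_tall, bottle_mid, jar_short's own z axis and vertical below 0.12 rad and x of bottle_mid in the frame of rack between 0.06 and 0.095 m and y of bottle_mid in the frame of rack between -0.012 and 0.012 m and x of jar_short in the frame of rack between 0.018 and 0.036 m and y of jar_short in the frame of rack between -0.012 and 0.012 m and linear speed of each of bottle_tall, bottle_mid, jar_short below 0.01 m/s and contact force between the fingers and bottle_tall below 0.1 N and contact force between the fingers and bottle_mid below 0.1 N and contact force between the fingers and jar_short below 0.1 N); the robot touches nothing.
It fails at once if a container is knocked over (leans more than 0.7 rad) (angle between any of bottle_tall, bottle_mid, jar_short's own z axis and vertical above 0.7 rad).
It fails at once if the mug, note pad, grey stapler, staple remover, eraser or clip tub is moved more than 25 mm (distance of any of mug, sticky_pad, stapler_grey, staple_remover, eraser, clip_tub from where it was at the start of the episode above 0.025 m).
It also fails if it takes over 69 s, if anything falls off the work surface, if the arm or the gripper's body presses on something with over 40 N, if the wrist force passes 120 N, or if a joint passes its speed limit or range.

## Working session

There is one attempt and no reset: what is moved stays moved. The work goes in short steps, Python scripts to look and compute and a shell command to move; the robot and the scene stay as the last step left them, time stands still between calls to the robot, and variables do not carry over. Pictures are saved under pics/ and viewed, about 8 in all and at most 12, crops included, and the job is handed in when it is done.

```bash
ls; mkdir -p pics; python3 - <<'E'
from workcell import *
import cv2,numpy as np
s=state();print(s)
a=grab_frame("scene");b=grab_frame("side")
cv2.imwrite("pics/scene.png",a[:,:,::-1]);cv2.imwrite("pics/side.png",b[:,:,::-1])
for c in("scene","side"):
  k=calibration(c);print(c,np.round(k["mtx"],1).tolist(),k["distortion"],(-cv2.Rodrigues(np.array(k["rvec"]))[0].T@np.array(k["tvec"])).round())
  for q in("rack","rack_lip","rack_shelf_edge","bottle_tall","bottle_mid","jar_short"):
    print(q,[(np.round(d["location"],1).tolist(),round(d["confidence"],2)) for d in tip_of(q,c)][:3])
E
```

```text
pics
{'time_s': 0.0, 'qpos': array([-6.69788541e+01,  1.83503595e+01,  8.97073156e+01, -1.10707795e-03,
        7.20431171e+01, -1.14552869e+00]), 'qvel': array([-0.01316379,  0.03470096,  0.02579189, -0.00140213,  0.01418806,
        0.03891902]), 'effort': array([-2.23408456e-04, -4.12470281e+01, -2.31973922e+01,  7.26439850e-02,
        4.56112053e-02, -1.24015646e-04]), 'ee_pos': array([ 235.19172287, -524.11875262,  202.62698002]), 'ee_rot': array([-1.79899207e+02, -9.62690796e-04,  2.41670159e+01]), 'force': array([ 0.3783548 , -0.61720339,  0.86906723]), 'torque': array([ 0.05893528,  0.02315106, -0.01770736]), 'gripper_width': 90.96417597175689}
scene [[445.9, 0.0, 278.9], [0.0, 445.9, 210.9], [0.0, 0.0, 1.0]] [-0.0604886  0.         0.         0.         0.       ] [ -236. -1089.   692.]
rack [([254.6, 226.3], 0.73)]
rack_lip [([252.1, 222.9], 0.89)]
rack_shelf_edge [([245.3, 172.7], 0.66)]
bottle_tall [([290.6, 272.8], 0.97)]
bottle_mid [([271.5, 254.7], 0.4)]
jar_short [([357.2, 302.9], 0.7), ([319.8, 300.8], 0.6)]
side [[389.0, 0.0, 281.2], [0.0, 389.0, 207.0], [0.0, 0.0, 1.0]] [0.02334911 0.         0.         0.         0.        ] [ 75. 505. 759.]
rack [([222.8, 285.8], 0.86)]
rack_lip [([224.1, 280.1], 0.77)]
rack_shelf_edge [([202.5, 233.7], 0.62)]
bottle_tall [([283.4, 202.3], 0.71), ([318.0, 220.6], 0.68)]
bottle_mid [([284.5, 247.5], 0.95), ([226.5, 278.6], 0.21)]
jar_short [([347.8, 197.2], 0.83), ([340.8, 179.2], 0.69), ([282.5, 200.7], 0.65)]
```

View pics/scene.png

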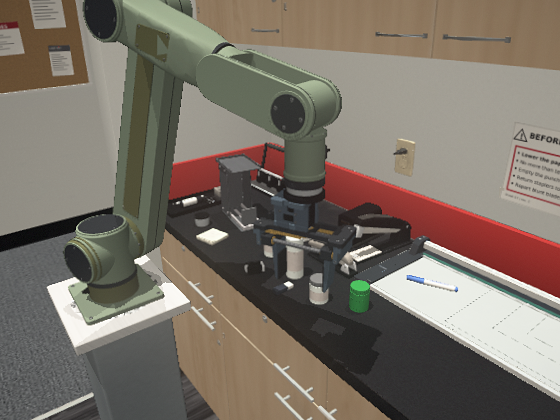

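View pics/side.png

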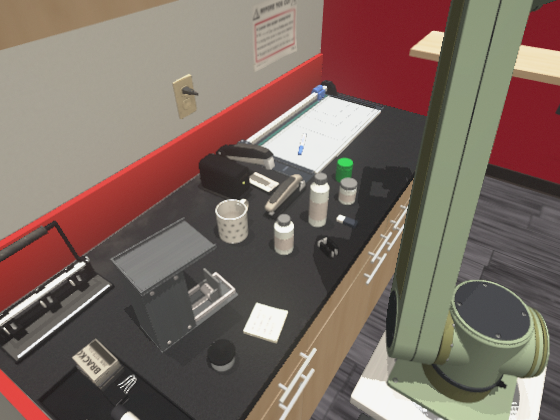

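Scene: tall bottle base (293,273), jar (319,300), green look-alike (358,308), rack about (240,200). Side: tall (318,222), mid (284,250), jar (347,200), rack lip about (224,282).

```bash
cat > h.py <<'E'
from workcell import *
import cv2,numpy as np
from scipy.spatial.transform import Rotation as Ro
def ray(c,uv,cal=None):
    k=cal or calibration(c);R=cv2.Rodrigues(np.array(k["rvec"]))[0];t=np.array(k["tvec"]).ravel()
    p=cv2.undistortPoints(np.array([[uv]],float),np.array(k["mtx"]),np.array(k["distortion"]))[0,0]
    return -R.T@t,R.T@np.array([p[0],p[1],1])
def onz(c,uv,z,cal=None):
    o,d=ray(c,uv,cal);return (o+d*(z-o[2])/d[2]).round(1)
def proj(c,P):
    k=calibration(c);return cv2.projectPoints(np.array(P,float).reshape(-1,1,3),np.array(k["rvec"]),np.array(k["tvec"]),np.array(k["mtx"]),np.array(k["distortion"]))[0][:,0]
E
python3 - <<'E'
from h import *
for n,uv,z in [("tall",(318,220.6),0),("mid",(284.5,247.5),0),("jar",(347.8,197.2),0),("lip",(224.1,280.1),17),("rack",(222.8,285.8),0),("shelf",(202.5,233.7),200)]:
    print(n,onz("side",uv,z))
for n,uv,z in [("tall",(290.6,272.8),0),("jar",(319.8,300.8),0),("mid",(271.5,254.7),0),("lip",(252.1,222.9),17),("shelf",(245.3,172.7),200)]:
    print("sc",n,onz("scene",uv,z))
for c in("side",):
  for q in("mug","sticky_pad","stapler_grey","staple_remover","eraser","clip_tub"):
    print(q,[(onz(c,d["location"],0).tolist(),round(d["confidence"],2)) for d in tip_of(q,c)][:3])
a=cv2.imread("pics/side.png")[200:360,90:290];cv2.imwrite("pics/c1.png",cv2.resize(a,None,fx=4,fy=4,interpolation=2)[:600])
E
```

```text
tall [ 444.9 -232.5    0. ]
mid [466.4 -91.1   0. ]
jar [ 421.8 -375.4    0. ]
lip [518.7  91.6  17. ]
rack [520.2  97.1   0. ]
shelf [522.8 127.2 200. ]
sc tall [ 443.3 -214.5    0. ]
sc jar [ 418.4 -370.3    0. ]
sc mid [461.8 -94.1   0. ]
sc lip [522.8 106.   17. ]
sc shelf [516.  123.1 200. ]
mug [([614.9, -79.9, 0.0], 0.64)]
sticky_pad [([373.6, 121.7, 0.0], 0.97)]
stapler_grey [([571.7, -260.8, 0.0], 0.87)]
staple_remover [([361.0, -146.5, 0.0], 0.54)]
eraser [([373.6, -278.5, 0.0], 0.58)]
clip_tub [([397.2, 242.5, 0.0], 0.69), ([361.4, -151.0, 0.0], 0.21)]
```

View pics/c1.png

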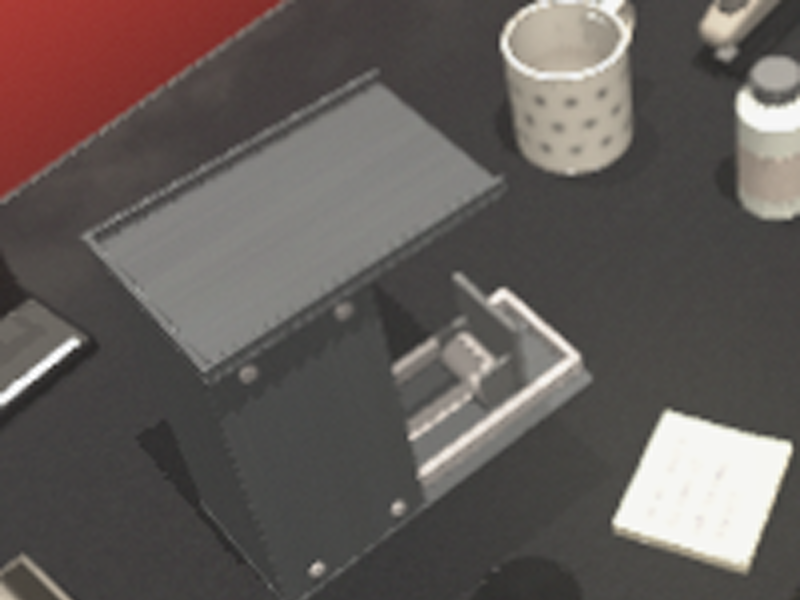

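```bash
python3 - <<'E'
from h import *
f=lambda u,v,z:onz("side",(90+u/4,200+v/4),z)[:2]
P=dict(lipL=f(507,291,17),lipR=f(580,357,17),railRback=f(420,474,16),baseF=f(592,376,0),baseB=f(300,598,0))
for k,v in P.items():print(k,v)
ang=lambda a,b:np.degrees(np.arctan2(*(b-a)[::-1]))
print("lip perp",ang(P["lipR"],P["lipL"])+90,np.linalg.norm(P["lipR"]-P["lipL"]),"rail",ang(P["lipR"],P["railRback"]),"base",ang(P["baseF"],P["baseB"]),np.linalg.norm(P["baseF"]-P["baseB"]))
S=[f(503,185,213),f(378,73,213),f(88,236,213),f(208,378,213)]
for i in range(4):print(S[i],ang(S[i],S[(i+1)%4]),np.linalg.norm(S[i]-S[(i+1)%4]))
E
```

```text
lipL [548.2  84.3]
lipR [480.  98.]
railRback [503.4 207.3]
baseF [474.6  95.4]
baseB [512.8 290. ]
lip perp 78.64160761688687 69.56241801432729 rail 77.91598319645243 base 78.89404689190071 198.31389260462817
[467.8 147.3] -12.841430387808453 109.33457824494496
[574.4 123. ] 78.65464291103459 158.59914879973348
[605.6 278.5] 167.84040427147352 111.09239397906593
[497.  301.9] -100.69571553537412 157.33340395478638
```

```bash
cat >> h.py <<'E'
O=np.array([514,96.5,0]);YAW=78.3
def RT(tilt=35,yaw=YAW):
    a=np.radians(yaw);t=np.radians(tilt);u=np.array([np.cos(a),np.sin(a),0]);z=np.array([0,0,1.])
    zt=np.sin(t)*u-np.cos(t)*z;xt=np.cos(t)*u+np.sin(t)*z
    return np.c_[xt,np.cross(zt,xt),zt]
def rk(x,y,z):
    a=np.radians(YAW);return O+[x*np.cos(a)-y*np.sin(a),x*np.sin(a)+y*np.cos(a),z]
def row(G,tilt=35,yaw=YAW,back=0):
    "row taking the grasp point to G - back*ztool"
    s=state();R0=Ro.from_euler("xyz",s["ee_rot"],degrees=True).as_matrix();R=RT(tilt,yaw)
    p=np.array(G,float)-R[:,2]*(back+3)
    d=R0.T@(p-s["ee_pos"]);r=Ro.from_matrix(R0.T@R).as_rotvec()
    print("TCP",p.round(),"dist",np.linalg.norm(d).round(),"| row",*(d/500).round(4),*(r/(np.pi/2)).round(4))
E
python3 - <<'E'
from h import *
row((444,-226,105),back=120)
for uv in[(345,181),(345,180)]:print(onz("side",uv,0))
print(proj("side",[[444,-226,0],[444,-226,160],[464,-93,108],[420,-373,66]]).round())
E
```

```text
TCP [ 430. -295.  206.] dist 301.0 | row 0.5425 -0.2598 -0.0046 0.1836 0.3592 -0.5821
[ 466.6 -444.8    0. ]
[ 469.  -449.6    0. ]
[[317. 222.]
 [321. 177.]
 [286. 217.]
 [350. 181.]]
```

```bash
python3 -m jog '.54 -.26 0 .184 .359 -.582;.54 -.26 0 .184 .359 -.582;.54 -.26 0 .184 .359 -.582;.54 -.26 0 .184 .359 -.582;.54 -.26 0 .184 .359 -.582;.54 -.26 0 .184 .359 -.582;.54 -.26 0 .184 .359 -.582;.54 -.26 0 .184 .359 -.582;.54 -.26 0 .184 .359 -.582;.54 -.26 0 .184 .359 -.582;.54 -.26 0 .184 .359 -.582;.54 -.26 0 .184 .359 -.582;.54 -.26 0 .184 .359 -.582' 1 25
python3 - <<'E'
from h import *
s=state();print(s["qpos"].round(1),s["ee_pos"].round(),s["force"].round(1))
w=grab_frame("wrist");cv2.imwrite("pics/w1.png",w[:,:,::-1]);k=calibration("wrist")
print([(d["location"],d["confidence"]) for d in tip_of("bottle_tall","wrist")])
grab_frame("scene")
for q in("bottle_tall","bottle_mid","jar_short","rack_lip"):
  for d in tip_of(q,"scene")[:2]:print(q,onz("scene",d["location"],17 if q=="rack_lip" else 0),d["confidence"])
row((444,-226,105))
E
```

```text
time_s: 2.08
ee_pos: [428.3, -295.5, 204.1]
ee_rot: [-180.0, -34.9, 78.2]
force: [0.7, 1.0, -0.4]
gripper_width: 91.1
[-52.7  25.1  88.2  25.6  91.1 -46. ] [ 428. -296.  204.] [ 0.7  1.  -0.4]
[([288.9, 239.6], 0.92)]
bottle_tall [ 445.  -219.3    0. ] 0.84
bottle_mid [467.5 -92.1   0. ] 0.87
jar_short [ 473.  -449.3    0. ] 0.97
jar_short [ 413.9 -364.     0. ] 0.64
rack_lip [588.5 -96.8  17. ] 0.46
TCP [ 444. -228.  107.] dist 119.0 | row 0.0034 0.0023 0.2374 -0.0001 0.0003 -0.0002
```

View pics/w1.png

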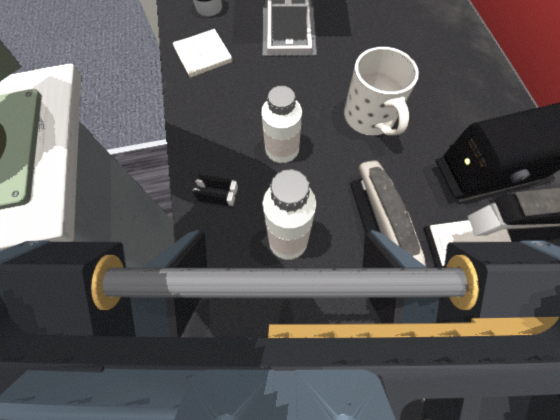

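Wrist: tall cap top (291,183), mid cap top (281,97), lip of the rack (289,50), centred between the fingers.

```bash
python3 - <<'E'
from h import *
print(onz("wrist",(291,183),160),onz("wrist",(282,97),108),onz("wrist",(289,239.6),0),"lip",onz("wrist",(265,52),17),onz("wrist",(314,51),17))
E
```

```text
[ 447.6 -227.7  160. ] [467.3 -91.3 108. ] [ 448.1 -227.9    0. ] lip [474.7  87.7  17. ] [553.7  73.8  17. ]
```

```bash
python3 -m jog '.003 .006 .06 0 0 0;.003 .006 .12 0 0 0;.003 .006 .17 0 0 0;.003 .006 .21 0 0 0;.003 .006 .237 0 0 0;.003 .006 .237 0 0 0;.003 .006 .237 0 0 0'
python3 -m jog '0 0 0 0 0 0;0 0 0 0 0 0;0 0 0 0 0 0;0 0 0 0 0 0;0 0 0 0 0 0;0 0 0 0 0 0;0 0 0 0 0 0;0 0 0 0 0 0' -1 25
python3 - <<'E'
from h import *
row((446,-227,105+60));row(rk(-60,0,165))
E
```

```text
time_s: 3.02
ee_pos: [445.4, -228.1, 107.5]
ee_rot: [-179.9, -35.0, 78.3]
force: [-0.2, -0.7, 0.1]
gripper_width: 91.2
time_s: 3.68
ee_pos: [445.5, -228.2, 107.6]
ee_rot: [-180.0, -35.0, 78.3]
force: [0.8, -0.4, 0.4]
gripper_width: 48.6
TCP [ 446. -229.  167.] dist 60.0 | row 0.0679 0.0003 -0.0985 -0.0003 0.0 -0.0003
TCP [501.  36. 167.] dist 277.0 | row 0.5112 0.0023 0.2119 -0.0003 0.0 -0.0003
```

```bash
python3 -m jog '.035 0 -.05 0 0 0;.07 0 -.1 0 0 0;.105 0 -.15 0 0 0;.14 0 -.198 0 0 0;.14 0 -.198 0 0 0'
python3 - <<'E'
from h import *
s=state();print(s["force"].round(1))
row(rk(-65,0,228));
E
```

```text
time_s: 4.1
ee_pos: [447.6, -229.0, 233.9]
ee_rot: [179.4, -34.7, 78.6]
force: [1.0, -0.6, -0.6]
gripper_width: 48.7
[ 1.  -0.6 -0.6]
TCP [500.  31. 230.] dist 266.0 | row 0.4326 -0.0019 0.3081 0.0043 0.0031 0.0031
```

```bash
python3 -m jog '.065 0 .046 0 0 0;.13 0 .092 0 0 0;.195 0 .139 0 0 0;.26 0 .185 0 0 0;.325 0 .231 0 0 0;.39 -.001 .278 .004 .003 .003;.433 -.002 .308 .004 .003 .003;.433 -.002 .308 .004 .003 .003;.433 -.002 .308 .004 .003 .003'
python3 - <<'E'
from h import *
s=state();print(s["force"].round(1),s["qpos"].round(0))
a=grab_frame("side");cv2.imwrite("pics/s2.png",cv2.resize(a[150:330,120:360,::-1],None,fx=3.3,fy=3.3,interpolation=2))
row(rk(-65,0,130));
E
```

```text
time_s: 4.85
ee_pos: [499.3, 32.5, 229.4]
ee_rot: [-179.9, -34.9, 78.4]
force: [0.6, -0.6, -2.3]
gripper_width: 48.6
[ 0.6 -0.6 -2.3] [-21.  12. 104.  36.  74. -23.]
TCP [500.  31. 132.] dist 97.0 | row -0.1114 0.0018 0.1589 -0.0011 0.0009 0.0003
```

View pics/s2.png

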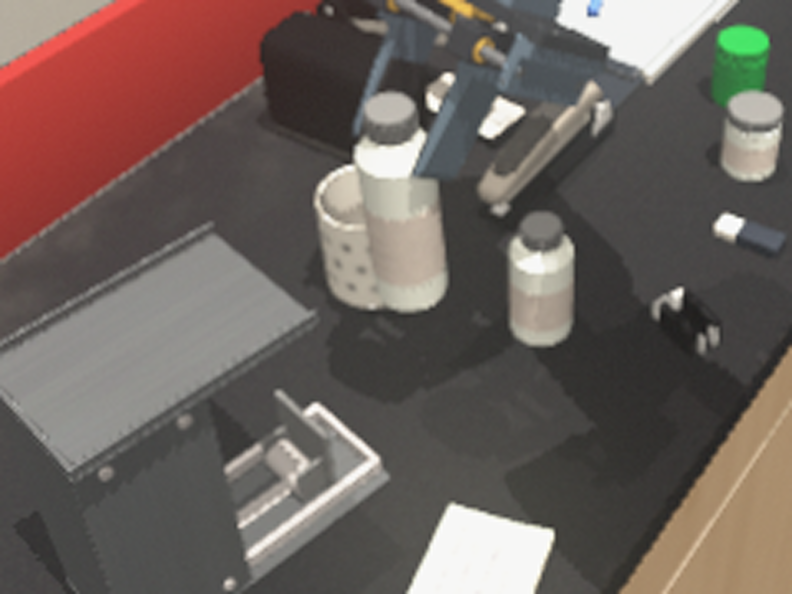

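```bash
python3 - <<'E'
from h import *
print(proj("side",[[499.6,34.2,282],[499.6,34.2,122]]).round(1), [238.5,181.2],[244.8,239.4])
E
```

```text
[[237.2 182.4]
 [242.4 238.1]] [238.5, 181.2] [244.8, 239.4]
```

```bash
python3 -m jog '-.03 0 .04 0 0 0;-.06 0 .08 0 0 0;-.09 0 .12 0 0 0;-.111 .002 .159 0 0 0;-.111 .002 .159 0 0 0;-.111 .002 .159 0 0 0'
python3 - <<'E'
from h import *
s=state();print(s["force"].round(1))
row(rk(-30,0,129));row(rk(0,0,129));row(rk(29,0,129))
E
```

```text
time_s: 5.4
ee_pos: [500.2, 30.6, 131.8]
ee_rot: [-179.7, -34.9, 78.1]
force: [0.7, 0.7, -0.9]
gripper_width: 48.7
[ 0.7  0.7 -0.9]
TCP [508.  65. 131.] dist 36.0 | row 0.0581 0.0002 0.0414 -0.002 0.0006 -0.0016
TCP [514.  95. 131.] dist 66.0 | row 0.1072 0.0002 0.0758 -0.002 0.0006 -0.0016
TCP [520. 123. 131.] dist 95.0 | row 0.1548 0.0002 0.109 -0.002 0.0006 -0.0016
```

```bash
python3 -m jog '.03 0 .021 0 0 0;.058 0 .041 0 0 0;.071 0 .05 0 0 0;.084 0 .0595 0 0 0;.097 0 .069 0 0 0;.11 0 .078 0 0 0;.123 0 .087 0 0 0;.136 0 .096 0 0 0;.149 0 .105 0 0 0;.155 0 .109 0 0 0;.155 0 .109 0 0 0'
python3 - <<'E'
from h import *
s=state();print(s["force"].round(1))
row(rk(29,0,110));
a=grab_frame("side");cv2.imwrite("pics/s3.png",cv2.resize(a[190:340,120:320,::-1],None,fx=4,fy=4,interpolation=2))
E
```

```text
time_s: 6.32
ee_pos: [519.8, 123.9, 131.7]
ee_rot: [-179.8, -34.9, 78.2]
force: [-0.0, -2.6, 1.1]
gripper_width: 48.6
[-0.  -2.6  1.1]
TCP [520. 123. 112.] dist 19.0 | row -0.0233 -0.0001 0.0307 -0.0018 0.0007 -0.0008
```

View pics/s3.png

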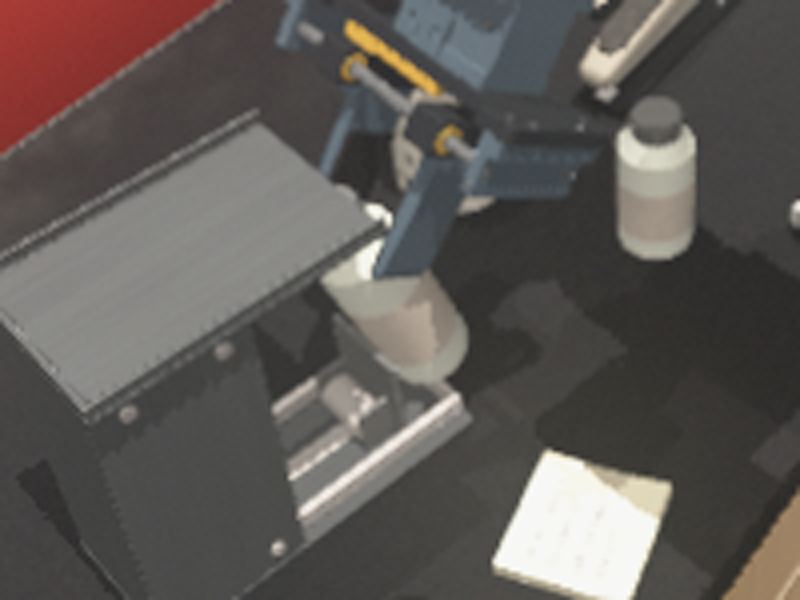

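The tall bottle's foot lags: it pivoted in the grip (base about (432,352) in the crop, i.e. pixel (228,278)). Estimating the lean.

```bash
python3 - <<'E'
from h import *
s=state();R=Ro.from_euler("xyz",s["ee_rot"],degrees=True).as_matrix();g=s["ee_pos"]+3*R[:,2];print(g.round())
a=np.radians(YAW);u=np.array([np.cos(a),np.sin(a),0]);v=np.array([-u[1],u[0],0])
for th in range(0,45,5):
  t=np.radians(th);ax=np.sin(t)*u+np.cos(t)*np.array([0,0,1]);e=np.cos(t)*u-np.sin(t)*np.array([0,0,1])
  b=g-105*ax
  circ=np.array([b+25*(np.cos(f)*e+np.sin(f)*v) for f in np.linspace(0,6.28,24)])
  p=(proj("side",circ)-[120,190])*4;c=(proj("side",b)[0]-[120,190])*4
  print(th,b.round(),"base",c.round(),"xmax",p[:,0].max().round(),p[p[:,0].argmax(),1].round(),"ymax",p[:,1].max().round(),p[p[:,1].argmax(),0].round())
E
```

```text
[520. 125. 129.]
0 [520. 125.  24.] base [376. 390.] xmax 419.0 387.0 ymax 425.0 371.0
5 [518. 116.  25.] base [388. 380.] xmax 431.0 376.0 ymax 417.0 384.0
10 [516. 107.  26.] base [400. 370.] xmax 442.0 364.0 ymax 408.0 397.0
15 [515.  99.  28.] base [412. 360.] xmax 453.0 352.0 ymax 398.0 410.0
20 [513.  90.  31.] base [423. 349.] xmax 464.0 339.0 ymax 388.0 411.0
25 [511.  82.  34.] base [434. 337.] xmax 473.0 327.0 ymax 377.0 423.0
30 [509.  74.  38.] base [444. 325.] xmax 482.0 314.0 ymax 366.0 435.0
35 [508.  66.  43.] base [454. 312.] xmax 490.0 311.0 ymax 354.0 446.0
40 [506.  59.  49.] base [463. 300.] xmax 498.0 298.0 ymax 342.0 457.0
```

```bash
python3 - <<'E'
from h import *
row(rk(29,0,131),tilt=56)
E
```

```text
TCP [519. 122. 133.] dist 2.0 | row -0.0008 -0.0002 -0.0029 -0.0016 0.234 -0.0013
```

```bash
python3 -m jog '0 0 0 0 0 0;0 0 0 0 0 0;0 0 0 0 0 0;0 0 0 0 .017 0;0 0 0 0 .034 0;0 0 0 0 .051 0;0 0 0 0 .068 0;0 0 -.001 0 .085 0;0 0 -.001 0 .102 0;0 0 -.001 0 .119 0;0 0 -.002 0 .136 0;0 0 -.002 0 .153 0;0 0 -.002 0 .17 0;-.001 0 -.002 0 .187 0;-.001 0 -.003 0 .204 0;-.001 0 -.003 0 .221 0;-.001 0 -.003 0 .234 0;-.001 0 -.003 0 .234 0' -1 60
python3 - <<'E'
from h import *
s=state();print(s["force"].round(1),s["qpos"].round(0))
a=grab_frame("side");cv2.imwrite("pics/s4.png",cv2.resize(a[190:340,120:320,::-1],None,fx=4,fy=4,interpolation=2))
E
```

```text
time_s: 7.87
ee_pos: [519.5, 121.4, 131.3]
ee_rot: [-179.5, -55.9, 77.8]
force: [-0.5, -2.6, -4.6]
gripper_width: 47.5
[-0.5 -2.6 -4.6] [-20.  26. 117.  62.  68. -50.]
```

View pics/s4.png

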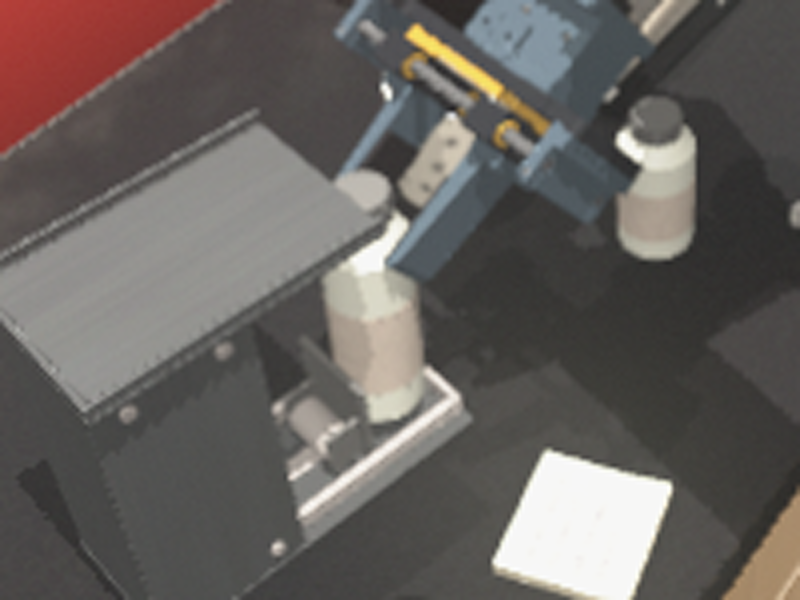

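```bash
python3 -m jog '.002 0 .003 0 0 0;-.004 0 .008 0 0 0;-.01 0 .012 0 0 0;-.016 0 .016 0 0 0;-.021 0 .019 0 0 0;-.026 0 .022 0 0 0;-.029 0 .024 0 0 0;-.029 0 .024 0 0 0'
python3 -c "
from h import *
print(state()['force'].round(1))"
```

```text
time_s: 8.58
ee_pos: [520.2, 124.5, 114.8]
ee_rot: [-179.5, -56.2, 77.9]
force: [-0.7, -1.1, 6.2]
gripper_width: 47.6
[-0.7 -1.1  6.2]
```

```bash
python3 - <<'E'
from h import *
s=state();print(s["force"].round(1),s["qpos"].round(0))
a=grab_frame("side");cv2.imwrite("pics/s5.png",cv2.resize(a[190:340,120:320,::-1],None,fx=4,fy=4,interpolation=2))
E
```

```text
[-0.7 -1.1  6.2] [-20.  27. 118.  63.  67. -52.]
```

View pics/s5.png

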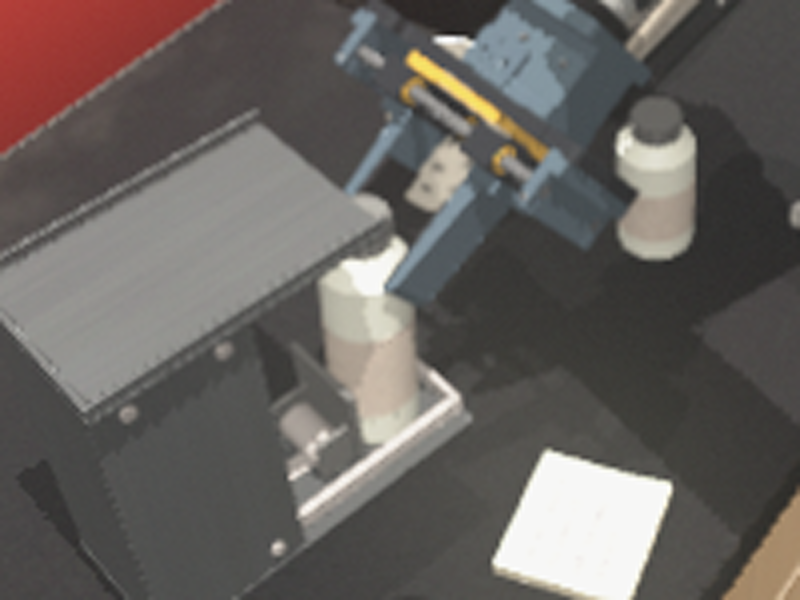

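```bash
python3 -m jog '0 0 0 0 0 0;0 0 0 0 0 0;0 0 0 0 0 0;0 0 0 0 0 0;0 0 0 0 0 0;0 0 0 0 0 0;0 0 0 0 0 0;0 0 0 0 0 0' 1 25
python3 -m jog '0 0 -.05 0 0 0;0 0 -.1 0 0 0;0 0 -.16 0 0 0;0 0 -.23 0 0 0;0 0 -.26 0 0 0;0 0 -.26 0 0 0'
python3 - <<'E'
from h import *
a=grab_frame("side");cv2.imwrite("pics/s6.png",cv2.resize(a[170:320,120:320,::-1],None,fx=4,fy=4,interpolation=2))
row((467,-92,60),back=120)
a=np.radians(YAW)
for b,z in((rk(26,0,4),4),):print((proj("side",[b,b+[0,0,160]])-[120,170])*4)
E
```

```text
time_s: 9.3
ee_pos: [520.2, 124.4, 114.7]
ee_rot: [-179.5, -56.2, 77.9]
force: [-0.1, -0.6, -0.7]
gripper_width: 91.2
time_s: 9.8
ee_pos: [499.8, 15.8, 188.6]
ee_rot: [180.0, -56.1, 78.1]
force: [0.3, 0.9, -0.3]
gripper_width: 91.3
TCP [ 453. -161.  161.] dist 186.0 | row -0.2497 -0.0172 -0.2761 0.0004 -0.2352 -0.0023
[[384.23292657 487.88951301]
 [350.92032996 300.38285747]]
```

View pics/s6.png

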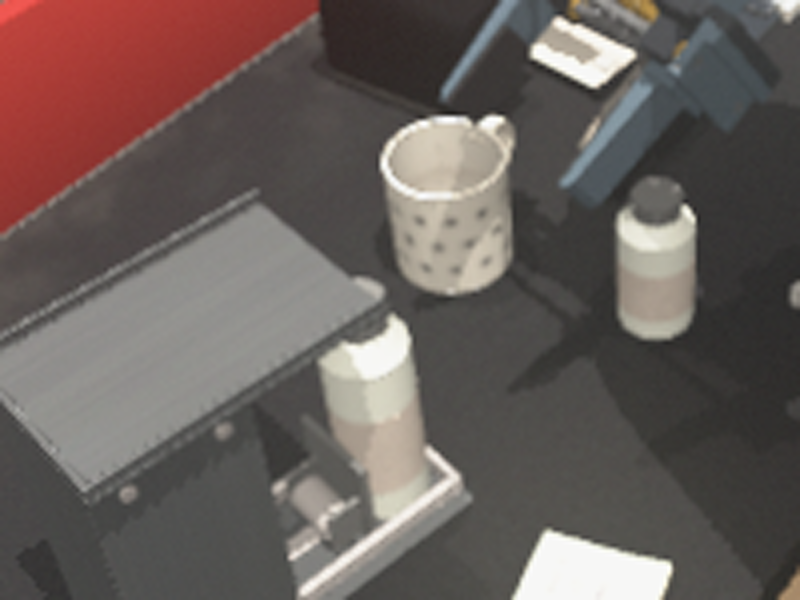

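Tall bottle stands upright in the lane behind the lip (base about (400,490) in the crop), the plate just behind it. Now measure lane origin again numerically and the mid bottle.

```bash
python3 - <<'E'
from h import *
for c in("side","scene","wrist"):
  cal=calibration(c);grab_frame(c)
  for q,z in(("bottle_tall",4),("rack_lip",17),("rack",0),("bottle_mid",0),("rack_shelf_edge",200)):
    for d in tip_of(q,c)[:2]:
      p=onz(c,d["location"],z,cal);a=np.radians(YAW);e=p-O
      print(c,q,p,"rackframe",(e[0]*np.cos(a)+e[1]*np.sin(a)).round(1),(-e[0]*np.sin(a)+e[1]*np.cos(a)).round(1),round(d["confidence"],2))
E
```

```text
side bottle_tall [511.5 120.3   4. ] rackframe 22.8 7.3 0.62
side rack_lip [532.6  90.7  17. ] rackframe -1.9 -19.4 0.68
side rack [519.7  89.2   0. ] rackframe -6.0 -7.1 0.97
side rack [395.9 240.3   0. ] rackframe 116.9 144.8 0.16
side bottle_mid [476.1 -90.3   0. ] rackframe -190.6 -0.8 0.79
side rack_shelf_edge [397.1 223.8 200. ] rackframe 100.9 140.3 0.59
scene bottle_tall [518.5 129.5   4. ] rackframe 33.2 2.3 0.79
scene bottle_tall [458.3 -87.4   4. ] rackframe -191.4 17.3 0.32
scene rack_lip [532. 109.  17.] rackframe 15.9 -15.1 0.93
scene rack [525.7  99.    0. ] rackframe 4.8 -10.9 0.87
scene rack [ 566.9 -255.7    0. ] rackframe -334.2 -123.2 0.63
scene bottle_mid [456.4 -99.4   0. ] rackframe -203.5 16.7 0.82
scene rack_shelf_edge [534.1 148.6 200. ] rackframe 55.1 -9.1 0.63
wrist bottle_tall [514.8 119.8   4. ] rackframe 23.0 3.9 0.93
wrist rack_shelf_edge [525.8 130.9 200. ] rackframe 36.1 -4.6 0.96
```

```bash
python3 -m jog '-.05 -.003 -.055 0 -.047 0;-.1 -.007 -.11 0 -.094 0;-.15 -.01 -.166 0 -.141 0;-.2 -.014 -.22 0 -.188 0;-.25 -.017 -.276 0 -.235 -.002;-.25 -.017 -.276 0 -.235 -.002;-.25 -.017 -.276 0 -.235 -.002;-.25 -.017 -.276 0 -.235 -.002'
python3 - <<'E'
from h import *
cal=calibration("wrist");grab_frame("wrist")
for d in tip_of("bottle_mid","wrist")[:2]:print(onz("wrist",d["location"],0,cal),d["confidence"])
for q in("rack_lip","bottle_tall"):
  for d in tip_of(q,"wrist")[:1]:print(q,onz("wrist",d["location"],17 if q=="rack_lip" else 4,cal),d["confidence"])
row((467,-92,60))
E
```

```text
time_s: 11.42
ee_pos: [452.4, -159.2, 160.0]
ee_rot: [-179.8, -35.2, 78.3]
force: [-0.5, -0.3, -0.2]
gripper_width: 91.6
[462.1 -90.6   0. ] 0.73
rack_lip [513.9  92.   17. ] 0.71
bottle_tall [518.2 119.1   4. ] 0.67
TCP [467. -94.  62.] dist 118.0 | row -0.0025 0.0023 0.2361 -0.0024 -0.0014 0.0
```

```bash
python3 -m jog '-.002 .001 .06 0 0 0;-.002 .001 .12 0 0 0;-.002 .001 .17 0 0 0;-.002 .001 .21 0 0 0;-.002 .001 .235 0 0 0;-.002 .001 .235 0 0 0;-.002 .001 .235 0 0 0'
python3 -m jog '0 0 0 0 0 0;0 0 0 0 0 0;0 0 0 0 0 0;0 0 0 0 0 0;0 0 0 0 0 0;0 0 0 0 0 0;0 0 0 0 0 0;0 0 0 0 0 0' -1 60
python3 - <<'E'
from h import *
row((467,-92,84));row(rk(-65,0,84));
E
```

```text
time_s: 12.2
ee_pos: [465.8, -92.9, 62.9]
ee_rot: [-179.7, -35.2, 78.3]
force: [0.6, -0.8, -0.5]
gripper_width: 91.3
time_s: 12.87
ee_pos: [466.0, -93.3, 63.0]
ee_rot: [-179.7, -35.1, 78.3]
force: [-0.0, -2.1, 2.5]
gripper_width: 46.7
TCP [467. -94.  86.] dist 23.0 | row 0.0265 0.0012 -0.0386 -0.0031 -0.0016 0.0003
TCP [500.  31.  86.] dist 131.0 | row 0.2376 0.0177 0.1099 -0.0031 -0.0016 0.0003
```

```bash
python3 -m jog '.013 0 -.019 0 0 0;.027 .001 -.039 0 0 0;.085 .004 0 -.003 -.001 0;.15 .01 .045 -.003 -.001 0;.21 .016 .09 -.003 -.001 0;.237 .0177 .11 -.003 -.001 0;.237 .0177 .11 -.003 -.001 0;.237 .0177 .11 -.003 -.001 0'
python3 - <<'E'
from h import *
print(state()["force"].round(1))
row(rk(-65,0,84));row(rk(-30,0,84));row(rk(27,0,84))
E
```

```text
time_s: 13.53
ee_pos: [500.4, 31.6, 87.0]
ee_rot: [179.9, -35.0, 78.5]
force: [0.3, -0.4, -1.9]
gripper_width: 46.9
[ 0.3 -0.4 -1.9]
TCP [500.  31.  86.] dist 1.0 | row -0.0013 0.0003 0.0004 -0.0003 -0.0002 0.0021
TCP [508.  65.  86.] dist 35.0 | row 0.056 0.0005 0.0406 -0.0003 -0.0002 0.0021
TCP [519. 121.  86.] dist 92.0 | row 0.1493 0.0008 0.106 -0.0003 -0.0002 0.0021
```

```bash
python3 -m jog '.03 0 .0215 0 0 .002;.056 0 .04 0 0 .002;.064 0 .0455 0 0 .002;.072 0 .051 0 0 .002;.08 0 .057 0 0 .002;.088 0 .063 0 0 .002;.096 0 .068 0 0 .002;.104 0 .074 0 0 .002;.112 0 .08 0 0 .002;.12 0 .085 0 0 .002;.128 0 .091 0 0 .002;.136 0 .097 0 0 .002;.144 0 .102 0 0 .002;.149 0 .106 0 0 .002;.149 0 .106 0 0 .002'
python3 - <<'E'
from h import *
print(state()["force"].round(1))
row(rk(27,0,66));
a=grab_frame("side");cv2.imwrite("pics/s7.png",cv2.resize(a[170:320,120:320,::-1],None,fx=4,fy=4,interpolation=2))
E
```

```text
time_s: 14.78
ee_pos: [519.6, 119.4, 86.7]
ee_rot: [179.9, -34.9, 78.3]
force: [-0.4, -4.7, -1.3]
gripper_width: 46.7
[-0.4 -4.7 -1.3]
TCP [519. 121.  68.] dist 18.0 | row -0.0181 -0.0018 0.0319 0.0014 0.0007 0.0003
```

View pics/s7.png

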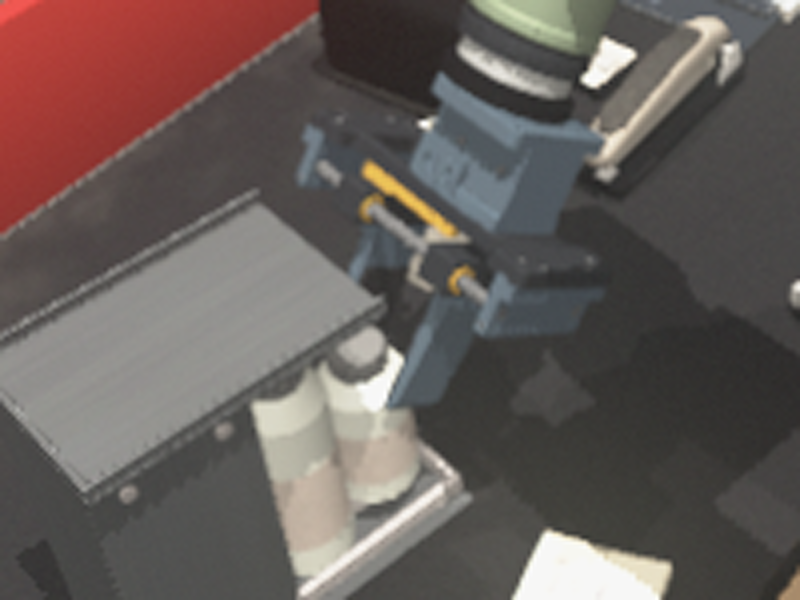

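```bash
python3 - <<'E'
from h import *
row(rk(30,0,84),tilt=38);row(rk(30,0,65.5),tilt=38)
E
```

```text
TCP [520. 124.  86.] dist 5.0 | row 0.0073 -0.0014 0.0057 0.0012 0.034 0.0002
TCP [520. 124.  68.] dist 19.0 | row -0.0139 -0.0015 0.036 0.0012 0.034 0.0002
```

```bash
python3 -m jog '.004 0 .003 0 .017 0;.0073 0 .0057 0 .034 0;.0073 0 .0057 0 .034 0;.003 0 .012 0 .034 0;-.001 0 .018 0 .034 0;-.005 0 .024 0 .034 0;-.009 0 .03 0 .034 0;-.0135 0 .0355 0 .034 0;-.0135 0 .0355 0 .034 0'
python3 - <<'E'
from h import *
print(state()["force"].round(1))
a=grab_frame("side");cv2.imwrite("pics/s8.png",cv2.resize(a[170:320,120:320,::-1],None,fx=4,fy=4,interpolation=2))
E
```

```text
time_s: 15.58
ee_pos: [520.8, 123.0, 67.7]
ee_rot: [179.8, -37.9, 78.3]
force: [0.1, -3.8, -2.6]
gripper_width: 46.8
[ 0.1 -3.8 -2.6]
```

```bash
python3 -m jog '-.0012 0 .0016 0 0 0;-.0012 0 .0016 0 0 0'
python3 -m jog '0 0 0 0 0 0;0 0 0 0 0 0;0 0 0 0 0 0;0 0 0 0 0 0;0 0 0 0 0 0;0 0 0 0 0 0;0 0 0 0 0 0;0 0 0 0 0 0' 1 25
python3 -m jog '0 0 -.05 0 0 0;0 0 -.1 0 0 0;0 0 -.16 0 0 0;0 0 -.23 0 0 0;0 0 -.26 0 0 0;0 0 -.26 0 0 0'
python3 - <<'E'
from h import *
a=np.radians(YAW)
print(state()["force"].round(1))
for c in("side","scene","wrist"):
  cal=calibration(c);f=grab_frame(c)
  cv2.imwrite(f"pics/r_{c}.png",f[:,:,::-1])
  for q,z in(("bottle_tall",4),("bottle_mid",4),("jar_short",0)):
    for d in tip_of(q,c)[:2]:
      p=onz(c,d["location"],z,cal);e=p-O
      print(c,q,p,"rackframe",(e[0]*np.cos(a)+e[1]*np.sin(a)).round(1),(-e[0]*np.sin(a)+e[1]*np.cos(a)).round(1),round(d["confidence"],2))
s=cv2.imread("pics/r_side.png")[170:320,120:320];w=cv2.imread("pics/r_wrist.png")
cv2.imwrite("pics/comb.png",np.hstack([cv2.resize(s,(400,300),interpolation=2),cv2.resize(w,(400,300))]))
row((419,-372,43),back=130)
E
```

```text
time_s: 15.8
ee_pos: [520.6, 123.2, 67.1]
ee_rot: [179.9, -38.0, 78.3]
force: [-1.4, -5.1, 2.7]
gripper_width: 47.0
time_s: 16.47
ee_pos: [520.6, 123.3, 67.1]
ee_rot: [179.9, -38.0, 78.3]
force: [-0.1, -0.4, -0.4]
gripper_width: 90.9
time_s: 16.97
ee_pos: [505.9, 43.0, 172.4]
ee_rot: [179.4, -37.9, 78.5]
force: [-0.1, -0.2, 0.3]
gripper_width: 91.4
[-0.1 -0.2  0.3]
side bottle_tall [528.9 174.5   4. ] rackframe 79.4 1.2 0.67
side bottle_mid [519.4 126.6   4. ] rackframe 30.6 0.8 0.57
side jar_short [ 427.1 -355.1    0. ] rackframe -459.8 -6.5 0.74
side jar_short [ 466.9 -449.7    0. ] rackframe -544.4 -64.6 0.66
scene bottle_tall [533.5 197.8   4. ] rackframe 103.1 1.4 0.74
scene bottle_mid [512.9 116.3   4. ] rackframe 19.2 5.1 0.79
scene bottle_mid [ 416.  -373.3    4. ] rackframe -479.9 0.7 0.35
scene jar_short [ 485.1 -442.5    0. ] rackframe -533.7 -81.0 0.91
scene jar_short [ 416.4 -356.2    0. ] rackframe -463.1 3.8 0.87
wrist bottle_mid [515.4 122.3   4. ] rackframe 25.5 3.9 0.85
TCP [ 404. -447.  152.] dist 502.0 | row -0.8131 0.0037 -0.5904 0.001 -0.033 -0.0
```

View pics/comb.png

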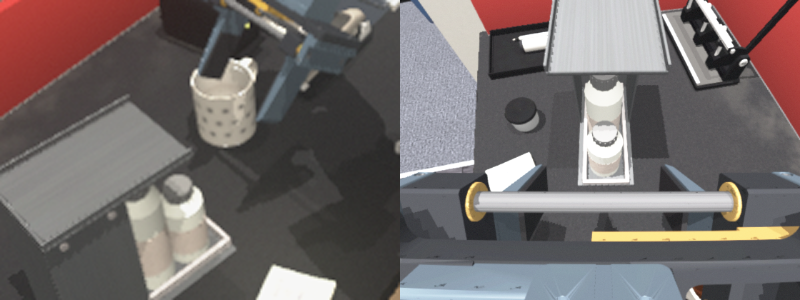

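Both bottles stand upright in the lane in order (comb picture: left mid base about (185,260), right both in the lane). Now the jar, approached with a different heading to keep clear of the green look-alike.

```bash
python3 - <<'E'
from h import *
row((420,-366,44),back=130,yaw=40)
E
```

```text
TCP [ 362. -415.  153.] dist 482.0 | row -0.7764 -0.0914 -0.5645 -0.2521 -0.0321 0.3421
```

```bash
python3 -m jog '-.06 -.007 -.043 -.02 -.003 .027;-.12 -.014 -.087 -.04 -.005 .053;-.18 -.021 -.13 -.06 -.008 .08;-.24 -.028 -.174 -.08 -.01 .106;-.3 -.035 -.217 -.1 -.012 .133;-.36 -.042 -.26 -.12 -.015 .16;-.42 -.05 -.3 -.14 -.018 .187;-.48 -.057 -.35 -.16 -.02 .214;-.54 -.064 -.39 -.18 -.022 .24;-.6 -.07 -.435 -.2 -.025 .266;-.66 -.078 -.48 -.22 -.027 .293;-.72 -.085 -.523 -.24 -.03 .32;-.776 -.091 -.5645 -.252 -.032 .342;-.776 -.091 -.5645 -.252 -.032 .342;-.776 -.091 -.5645 -.252 -.032 .342'
python3 - <<'E'
from h import *
s=state();print(s["force"].round(1),s["qpos"].round())
cal=calibration("wrist");f=grab_frame("wrist");cv2.imwrite("pics/w9.png",f[:,:,::-1])
for d in tip_of("jar_short","wrist")[:3]:print(d["location"],onz("wrist",d["location"],0,cal),d["confidence"])
for d in spot_in("jar_short","wrist")[:3]:
  r=d["rect"];print(np.round(r),onz("wrist",((r[0]+r[2])/2,r[1]),66,cal),d["confidence"])
u=np.array([np.cos(np.radians(40)),np.sin(np.radians(40)),0])
row((420,-366,44),yaw=40)
E
```

```text
time_s: 18.82
ee_pos: [361.3, -416.1, 152.7]
ee_rot: [-180.0, -35.0, 39.9]
force: [-0.4, 0.1, 0.2]
gripper_width: 90.9
[-0.4  0.1  0.2] [-70.  24.  98.  34.  74. -34.]
[373.5, 229.4] [ 478.1 -451.7    0. ] 0.76
[280.6, 217.8] [ 420.2 -360.4    0. ] 0.72
[352. 187. 417. 243.] [ 492.  -434.5   66. ] 0.98
[257. 173. 311. 239.] [ 439.8 -349.    66. ] 0.76
TCP [ 419. -367.   46.] dist 129.0 | row -0.0025 0.0021 0.2586 -0.0012 -0.0005 0.0005
```

```bash
python3 -m jog '0 -.002 .06 0 0 0;0 -.002 .12 0 0 0;0 -.002 .17 0 0 0;0 -.002 .21 0 0 0;0 -.002 .24 0 0 0;0 -.002 .2586 0 0 0;0 -.002 .2586 0 0 0;0 -.002 .2586 0 0 0'
python3 -m jog '0 0 0 0 0 0;0 0 0 0 0 0;0 0 0 0 0 0;0 0 0 0 0 0;0 0 0 0 0 0;0 0 0 0 0 0;0 0 0 0 0 0;0 0 0 0 0 0' -1 60
python3 -m jog '.028 0 -.04 0 0 0;.07 0 -.1 0 0 0;.07 0 -.1 0 0 0'
python3 - <<'E'
from h import *
print(state()["force"].round(1));row(rk(-65,0,110));row(rk(-65,0,68))
E
```

```text
time_s: 19.63
ee_pos: [418.5, -364.2, 47.5]
ee_rot: [-179.9, -35.1, 40.1]
force: [-0.0, -0.0, -0.5]
gripper_width: 90.8
time_s: 20.3
ee_pos: [418.6, -364.5, 47.6]
ee_rot: [-180.0, -35.1, 40.1]
force: [0.1, -1.6, -0.3]
gripper_width: 45.6
time_s: 20.55
ee_pos: [420.5, -367.1, 113.8]
ee_rot: [179.4, -35.0, 40.5]
force: [0.8, -1.3, -1.2]
gripper_width: 45.3
[ 0.8 -1.3 -1.2]
TCP [500.  31. 112.] dist 406.0 | row 0.5214 -0.5061 0.3634 0.2478 0.0015 -0.3445
TCP [500.  31.  70.] dist 409.0 | row 0.4732 -0.5068 0.4322 0.2478 0.0015 -0.3445
```

```bash
python3 -m jog '.05 -.05 .035 .024 0 -.034;.1 -.1 .07 .048 0 -.067;.15 -.15 .105 .072 0 -.1;.2 -.2 .14 .096 0 -.134;.25 -.25 .175 .12 0 -.167;.3 -.3 .21 .144 0 -.2;.35 -.35 .245 .168 0 -.234;.4 -.4 .28 .192 0 -.267;.45 -.45 .315 .216 0 -.3;.52 -.506 .363 .248 .0015 -.344;.52 -.506 .363 .248 .0015 -.344;.48 -.507 .43 .248 .0015 -.344;.473 -.507 .432 .248 .0015 -.344;.473 -.507 .432 .248 .0015 -.344'
python3 - <<'E'
from h import *
print(state()["force"].round(1))
row(rk(-65,0,68));row(rk(-30,0,68));row(rk(27,0,68))
E
```

```text
time_s: 21.72
ee_pos: [498.2, 31.6, 68.8]
ee_rot: [-179.5, -35.0, 78.0]
force: [-0.3, -1.1, -1.4]
gripper_width: 45.9
[-0.3 -1.1 -1.4]
TCP [500.  31.  70.] dist 3.0 | row 0.0019 0.0045 -0.0027 -0.0034 -0.0005 -0.0023
TCP [508.  65.  70.] dist 35.0 | row 0.0592 0.0045 0.0375 -0.0034 -0.0005 -0.0023
TCP [519. 121.  70.] dist 92.0 | row 0.1525 0.0045 0.1029 -0.0034 -0.0005 -0.0023
```

```bash
python3 -m jog '.03 .004 .018 0 0 -.002;.059 .0045 .0375 -.003 0 -.002;.067 .0045 .043 -.003 0 -.002;.075 .0045 .0485 -.003 0 -.002;.083 .0045 .054 -.003 0 -.002;.091 .0045 .06 -.003 0 -.002;.099 .0045 .065 -.003 0 -.002;.107 .0045 .071 -.003 0 -.002;.115 .0045 .077 -.003 0 -.002;.123 .0045 .082 -.003 0 -.002;.131 .0045 .088 -.003 0 -.002;.139 .0045 .093 -.003 0 -.002;.147 .0045 .099 -.003 0 -.002;.156 .0045 .105 -.003 0 -.002;.158 .0045 .107 -.003 0 -.002;.158 .0045 .107 -.003 0 -.002'
python3 - <<'E'
from h import *
print(state()["force"].round(1))
row(rk(30,0,68),tilt=37);row(rk(30,0,49.5),tilt=37)
E
```

```text
time_s: 23.05
ee_pos: [521.3, 122.6, 71.2]
ee_rot: [179.8, -34.9, 78.3]
force: [-0.5, -5.5, 2.4]
gripper_width: 45.9
[-0.5 -5.5  2.4]
TCP [520. 124.  70.] dist 2.0 | row 0.001 -0.0037 0.0027 0.0024 0.023 0.0003
TCP [520. 124.  52.] dist 19.0 | row -0.0202 -0.0038 0.033 0.0024 0.023 0.0003
```

```bash
python3 -m jog '.001 -.002 .003 0 .012 0;.001 -.003 .003 0 .023 0;-.003 -.003 .009 0 .023 0;-.007 -.003 .015 0 .023 0;-.011 -.003 .021 0 .023 0;-.015 -.003 .027 0 .023 0;-.019 -.003 .032 0 .023 0;-.019 -.003 .032 0 .023 0'
python3 - <<'E'
from h import *
a=np.radians(YAW)
print(state()["force"].round(1))
f=grab_frame("side");cv2.imwrite("pics/s10.png",cv2.resize(f[170:320,120:320,::-1],None,fx=4,fy=4,interpolation=2))
for q,z in(("bottle_tall",4),("bottle_mid",4),("jar_short",4)):
    for d in tip_of(q,"side")[:1]:
      e=onz("side",d["location"],z)-O;print(q,(e[0]*np.cos(a)+e[1]*np.sin(a)).round(1),(-e[0]*np.sin(a)+e[1]*np.cos(a)).round(1),round(d["confidence"],2))
E
```

```text
time_s: 23.72
ee_pos: [520.6, 123.1, 52.0]
ee_rot: [179.7, -36.9, 78.3]
force: [-0.2, -4.6, -1.5]
gripper_width: 45.8
[-0.2 -4.6 -1.5]
bottle_tall 30.1 -0.3 0.4
bottle_mid 74.4 -9.5 0.83
jar_short 25.5 -8.7 0.92
```

```bash
python3 -m jog '-.0012 0 .0016 0 0 0;-.0012 0 .0016 0 0 0'
python3 -m jog '0 0 0 0 0 0;0 0 0 0 0 0;0 0 0 0 0 0;0 0 0 0 0 0;0 0 0 0 0 0;0 0 0 0 0 0;0 0 0 0 0 0;0 0 0 0 0 0' 1 25
python3 -m jog '0 0 -.05 0 0 0;0 0 -.1 0 0 0;0 0 -.16 0 0 0;0 0 -.23 0 0 0;0 0 -.28 0 0 0;0 0 -.28 0 0 0'
python3 - <<'E'
from h import *
a=np.radians(YAW)
print(state()["force"].round(1))
for c in("side","scene","wrist"):
  cal=calibration(c);f=grab_frame(c)
  cv2.imwrite(f"pics/f_{c}.png",f[:,:,::-1])
  for q,z in(("bottle_tall",4),("bottle_mid",4),("jar_short",4)):
    for d in tip_of(q,c)[:1]:
      e=onz(c,d["location"],z,cal)-O
      print(c,q,"rackframe",(e[0]*np.cos(a)+e[1]*np.sin(a)).round(1),(-e[0]*np.sin(a)+e[1]*np.cos(a)).round(1),round(d["confidence"],2))
s=cv2.imread("pics/f_side.png")[170:320,120:320];w=cv2.imread("pics/f_wrist.png")[0:225,120:420]
cv2.imwrite("pics/comb2.png",np.hstack([cv2.resize(s,(400,300),interpolation=2),cv2.resize(w,(400,300),interpolation=2)]))
E
```

```text
time_s: 24.08
ee_pos: [520.5, 123.2, 51.7]
ee_rot: [179.7, -36.9, 78.4]
force: [-2.0, -5.0, 4.5]
gripper_width: 45.7
time_s: 24.75
ee_pos: [520.5, 123.3, 51.7]
ee_rot: [179.7, -36.9, 78.4]
force: [-0.7, -0.0, 0.0]
gripper_width: 90.5
time_s: 25.25
ee_pos: [505.1, 38.4, 167.4]
ee_rot: [179.1, -36.8, 78.6]
force: [0.6, -0.1, 0.1]
gripper_width: 91.2
[ 0.6 -0.1  0.1]
side bottle_mid rackframe 76.9 -2.8 0.6
side jar_short rackframe -538.9 -72.3 0.74
scene bottle_tall rackframe 123.0 3.2 0.57
scene bottle_mid rackframe 69.5 2.0 0.55
scene jar_short rackframe -548.4 -65.9 0.89
wrist bottle_mid rackframe 78.1 0.3 0.84
wrist jar_short rackframe 29.1 -4.0 0.91
```

View pics/comb2.png

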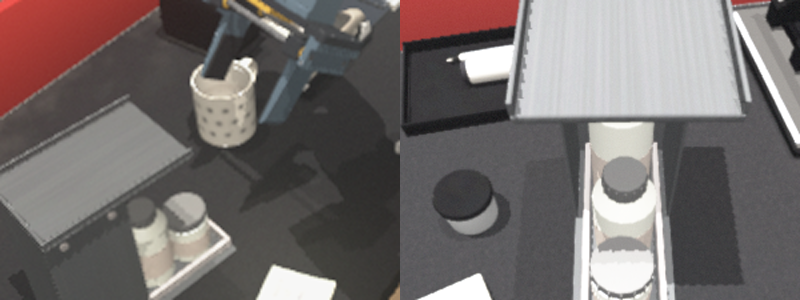

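All three stand in a row in the lane (right half: tall, mid and jar one behind the other between the rails), with the gripper clear. Handing in.

```bash
python3 -c "
from workcell import *
print(job_done())"
```

```text
the job is handed in; nothing more can be done
None
```

I loaded all three containers into the lane in order, tall then mid then jar, over the front lip, and handed the job in at about 25 s of the 69 s allowed. `job_done()` gives no verdict, so these are my own checks.

**Final checks:**

| Container | Measured distance behind lip | Source | Allowed |
|---|---|---|---|
| jar | about 29 mm | wrist camera | 18–36 mm |
| mid bottle | 70–78 mm | all three cameras | 60–95 mm |
| tall bottle | about 123 mm | scene camera only, confidence 0.57 | 105–145 mm |

- **Position and release:** All readings were within 4 mm of the lane's centre line. The last pictures show the containers upright in one row. The gripper is open and clear, and the tool force is about zero.
- **Bystanders:** I didn't measure them at the end. I kept the arm clear of them, and the mug, sticky pad and clip tub look undisturbed in the last pictures.

**What went wrong or disagreed:**
- **Tall bottle:** It pivoted about 21° in the 25 N grip while pushing the plate. I gripped at 60 N and turned the tool to stand it upright before lowering it. I loaded the other two at 60 N and more slowly, and neither leaned by more than a few degrees.
- **Detections:** For `jar_short`, the side and scene cameras reported only the green look-alike at the end. The side and wrist cameras didn't report the tall bottle, which is mostly hidden under the shelf.

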